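# Load the condiment caddy from the counter rack

### The job

Lay the caddy for the table: move the row of four condiments from the steel-railed counter rack into the walnut caddy, so that each stands fully down and upright in the cork well cut for its foot: the salt shaker in the smallest round well, the pepper mill in the middle round one, the honey jar in the largest, and the square spice jar in the square one. Tip none of them over, and leave the espresso cup and the drinking glass where they stand.

Things in the scene. Friction and masses are not known exactly. Their poses are not given: they have to be found in the camera images.
- salt: Salt shaker: clear glass, grey domed metal cap with holes, the slimmest; round, 90 mm high, foot 39 mm across, 44 mm at the widest (25 to 45 mm up), cap 34 mm across from 66 to 84 mm up; 0.1 kg. Best gripped by the cap 76 mm above its foot. Origin: centre of its foot, z up. Stands upright at the start in one bay of the counter rack; which bay differs.
- spice: Spice jar: square glass with rounded corners, 46 mm square (54 over corners), 98 mm high; white round screw cap 46 mm across from 77 to 98 mm up; 0.11 kg. Best gripped by the cap 87 mm above its foot. Origin: centre of its foot, z up, x and y square to its flat sides, within 7 degrees of square to the rack. Stands upright at the start in one bay of the counter rack; which bay differs.
- mill: Pepper mill of dark turned wood, the tallest: round, 150 mm high, foot 58 mm across, head 50 mm across from 109 to 132 mm up (it does not turn), steel knob 12 mm across on top; 0.18 kg. Best gripped by the head 121 mm above its foot. Origin: centre of its foot, z up. Stands upright at the start in one bay of the counter rack; which bay differs.
- honey: Honey jar, the broadest: faceted glass, 65 by 72 mm (72 over corners), 102 mm high, grey round lid 66 mm across from 86 to 102 mm up; 0.5 kg. Best gripped by the lid 92 mm above its foot. Origin: centre of its foot, z up. Stands upright at the start in one bay of the counter rack; which bay differs.
- counter_rack: Fixed rack the condiments start in: pale board 356 by 96 mm on feet, its top 18 mm over the worktop; thin steel rail round it and bars between its four bays, tops 42 mm over the worktop (lift clear of them). Bays 86 mm apart along its y, which lies within 10 degrees of the world's y. Origin: under its centre. Stands beside the caddy, left or right of it.
- caddy: Fixed dark walnut tray, 374 by 104 mm, floor 8 mm thick, long sides 24 mm high, short ends 46 mm high with a low steel loop handle outside each. Holds four cork inlays, 89.5 mm square, 18 mm thick, 90 mm apart along its y, cut through to the tray's floor. Its y lies within 10 degrees of the world's. Origin: under its centre.
- salt_well: Cork inlay with the smallest round well, 50 mm across, for the salt shaker. Fixed. Origin on the well's axis at its floor (the tray's floor, 8 mm over the worktop); z up, mouth at z = +18 mm with a 3 mm chamfer; x across the caddy, y along its row. Its place in the row differs.
- spice_well: Cork inlay with the square well, 54 mm by 54 mm, sides along its x and y; the square spice jar goes in only when turned square to it. Fixed. Origin on the well's axis at its floor (the tray's floor, 8 mm over the worktop); z up, mouth at z = +18 mm with a 3 mm chamfer; x across the caddy, y along its row. Its place in the row differs.
- mill_well: Cork inlay with the middle round well, 66 mm across, for the pepper mill. Fixed. Origin on the well's axis at its floor (the tray's floor, 8 mm over the worktop); z up, mouth at z = +18 mm with a 3 mm chamfer; x across the caddy, y along its row. Its place in the row differs.
- honey_well: Cork inlay with the largest round well, 80 mm across, for the honey jar. Fixed. Origin on the well's axis at its floor (the tray's floor, 8 mm over the worktop); z up, mouth at z = +18 mm with a 3 mm chamfer; x across the caddy, y along its row. Its place in the row differs.
- cup: Bystander: white porcelain espresso cup, 62 mm across, 56 mm high, with a handle, loose on the worktop behind the work. Origin: on the worktop under it. Behind the work hangs a wall cabinet: its front is at x = 0.60 m, its underside 0.46 m above the worktop; keep the arm clear of it.
- glass: Bystander: clear drinking glass, 80 mm across, 100 mm high, loose on the worktop right of the work. Origin: on the worktop under its middle.

How it is judged:
At the end, for the whole second after the job is handed in: All four condiments stand in their own wells: each foot on the tray's floor to within 5 mm, its axis within 10 mm of the well's, upright to within 7 degrees, at rest and released; cup and glass no more than 30 mm from where they stood, upright (horizontal distance between salt and salt_well below 0.01 m and z of salt in the frame of salt_well between -0.006 and 0.005 m and angle between each of salt, spice, mill, honey's own z axis and vertical below 0.12 rad and linear speed of each of salt, spice, mill, honey below 0.03 m/s and contact force between each of salt, spice, mill, honey and the fingers below 0.2 N and horizontal distance between spice and spice_well below 0.01 m and z of spice in the frame of spice_well between -0.006 and 0.005 m and horizontal distance between mill and mill_well below 0.01 m and z of mill in the frame of mill_well between -0.006 and 0.005 m and horizontal distance between honey and honey_well below 0.01 m and z of honey in the frame of honey_well between -0.006 and 0.005 m and distance of each of cup, glass from where it was at the start of the episode below 0.03 m); the robot touches nothing.
It fails at once if the espresso cup is pushed more than 30 mm or tipped (distance of cup from where it was at the start of the episode above 0.03 m or angle between cup's own z axis and vertical above 0.35 rad).
It fails at once if the drinking glass is pushed more than 30 mm or tipped (distance of glass from where it was at the start of the episode above 0.03 m or angle between glass's own z axis and vertical above 0.35 rad).
It fails at once if one of the four condiments is tipped over (more than 45 degrees from upright) (angle between any of salt, spice, mill, honey's own z axis and vertical above 0.785 rad).
It also fails if it takes over 120 s, if anything falls off the work surface, if the arm or the gripper's body presses on something with over 40 N, if the wrist force passes 120 N, or if a joint passes its speed limit or range.

### The arm

A 6-joint arm with a two-finger parallel gripper is mounted at the origin on a cart in front of the work surface, level with it; the furniture and walls round the work are solid. World frame = base frame: x ahead of the robot, y to its left, z up, the work surface at z = 0. Lengths are in m, angles in rad, forces in N, time in s.
With the tool pointing down it reaches from about 0.25 to 0.725 m from the base axis. Payload 9.7 kg.
Tool frame: the origin (TCP) lies on the centre line of the jaws, within the pads' length; the fingertips stand 14 mm ahead of it and the grasp point (between the pads) lies 5 mm behind it; z points along the fingers, y is the line along which they close (so a half turn about z gives the same grasp; the last joint's range is limited). The gripper opens to 85 mm and grips with 20 to 120 N. Pads are 22 mm wide; open, the fingers measure 114 mm over their backs; the gripper's body (76 mm by 85 mm) begins 54 mm behind the grasp point. The pads swing forward as they close: fully open they stand 13 mm farther back than shut.
Start: joints at [-1.337, 0.087, 0.176, 1.66, 0, 1.571], TCP at [0.127, -0.535, 0.245] pointing down, gripper open.
Joint ranges: [-3.13, 3.13], [-0.85, 1.81], [-1.15, 1.24], [-2.2, 2.28], [-1.44, 1.52], [-3.14, 3.14]. Speed limits (rad/s): [2.22, 2.22, 2.57, 3.14, 3.14, 3.14].

### API

Orientations are given as [roll, pitch, yaw] about the fixed x, y, z axes, in that order (R = Rz(yaw) Ry(pitch) Rx(roll)).
In Python, from workcell import * gives the robot as it stands.
- The arm moves only by the shell command python3 -m pendant 'ROWS' [OPENING]. ROWS is text: rows parted by semicolons, each of 4 numbers parted by spaces: the shift along the tool's x, y, z in mm, then the turn about the tool's z in degrees. In form: x y z yaw; .... A call has 1 to 20 rows; each row is the pose to reach, as a shift and turn from the pose commanded when the call began, along the tool's axes at that moment; what a row does not reach only later rows make up. A row lasts 1/8 s, in which the tool goes at most 62.5 mm and 10.7 degrees, less where a joint would pass 70% of its speed; a pose out of reach is approached as far as the arm can. A call with a gripper value outside its range is refused whole. OPENING is the opening, from 0 (shut) to 1 (fully open), set as the call begins (- or left out, the last holds). The fingers move at their own pace and stop on an object; the grip force is fixed at half the most. Time passes only in rows, so rows that repeat a pose let the fingers close. It gives the time, the measured TCP pose, the force, the opening and the grip force at its end, in the units of the state.
- get_state(): the state, without advancing time (a new reading comes with each control period).
- read_camera(name): name is "side" or "top"; returns a dict with "img" (480x640x3 uint8, blue, green, red), "fx", "fy", "cx", "cy" (pixels), "rvec" (rotation vector, rad) and "tvec" (3), from world to camera coordinates, as OpenCV has them. Camera axes: x right, y down, z forward; pixel columns grow to the right and rows downward; lengths in m; the calibration is good to about 2 mm. A picture is of the moment at which its call begins. There is no depth.
- close_job(): hands the job in; it is judged then, once.
The state is a dict: "t": time; "q": joint angles; "joint_velocities": joint speeds; "joint_efforts": joint torques, N m; "ee_pos": TCP position; "tcp_rot": TCP orientation; "force": force on the tool from outside, world axes, zero at the start; "ft_torque": the same for the moment, N m; "grip_width": finger opening in m; "grasp_force": force on a finger pad.
Only numpy, scipy, OpenCV 4.12 (cv2) and the standard library are available. Lean on these libraries where they do the work, as an engineer would, in place of code of your own. Each camera call takes 0.05 s, during which the arm holds its last target. There are 200 camera calls.

## Working session

There is one attempt and no reset: what is moved stays moved. The work goes in short steps, Python scripts to look and compute and a shell command to move; the robot and the scene stay as the last step left them, time stands still between calls to the robot, and variables do not carry over. Pictures are saved under pics/ and viewed, at most 14 in all, crops included, and the job is handed in when it is done.

```bash
mkdir -p pics; ls; python3 - <<'E'
from workcell import *
import cv2
s=get_state();print(s)
for n in("top","side"):
    c=read_camera(n);cv2.imwrite(f"pics/{n}0.png",c["img"]);print(n,{k:v for k,v in c.items() if k!="img"})
    R=cv2.Rodrigues(c["rvec"])[0];print(-R.T@c["tvec"].ravel())
E
```

```text
pics
{'t': 0.0, 'q': array([-1.33697791e+00,  8.74783399e-02,  1.75142400e-01,  1.65978744e+00,
        1.40989338e-05,  1.57079324e+00]), 'joint_velocities': array([ 1.55792774e-05, -4.31974268e-04,  7.82309497e-04,  1.76485710e-03,
       -2.07662575e-03,  1.66314991e-05]), 'joint_efforts': array([-1.08964665e-03, -5.20395613e+01,  4.64799070e+01,  1.65873062e-02,
       -1.29728735e-05,  8.83116940e-06]), 'ee_pos': array([ 0.12738865, -0.53483726,  0.24457725]), 'tcp_rot': array([-3.14026560e+00, -1.41030233e-05,  2.33821486e-01]), 'force': array([-0.69876846,  0.37934115,  0.63071758]), 'ft_torque': array([ 0.02747965,  0.01685018, -0.01293394]), 'grasp_force': 0.0, 'grip_width': 0.08514731792982005}
top {'fx': 613.3704916523253, 'fy': 613.3704916523253, 'cx': 326.40105370540834, 'cy': 234.03480371083, 'rvec': array([ 2.15409406, -2.19087229,  0.09954307]), 'tvec': array([-0.08392494,  0.58548277,  1.47080501])}
[ 0.44404116 -0.09557746  1.5188131 ]
side {'fx': 459.11465263636893, 'fy': 459.11465263636893, 'cx': 323.4628138180715, 'cy': 233.51005774054698, 'rvec': array([ 0.8901313 , -2.57247177,  1.02722375]), 'tvec': array([0.37375051, 0.3476732 , 0.89044284])}
[0.08115461 0.51770461 0.88252502]
```

View pics/top0.png

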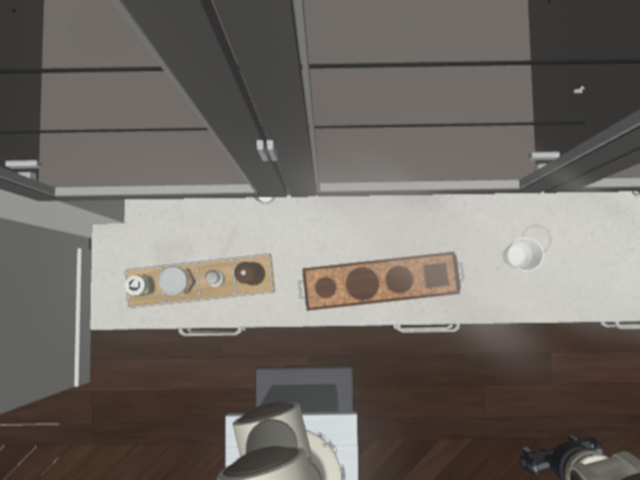

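View pics/side0.png

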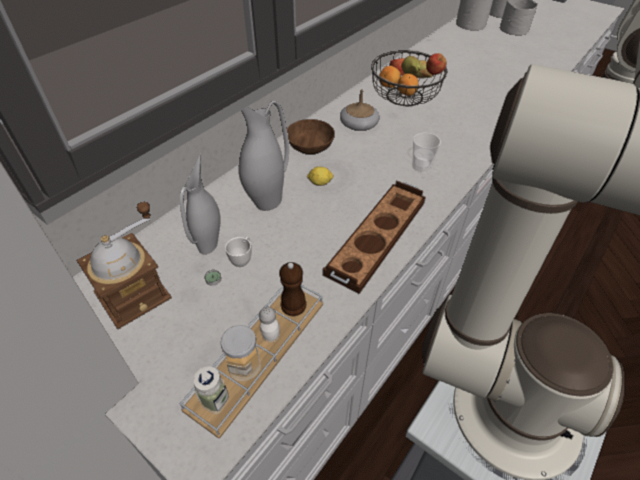

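The top view shows, from left to right, spice (136,285), honey (175,281), salt (213,278) and mill (249,272) in the rack. The caddy wells, left to right, are salt (326,287), honey (362,283), mill (400,278) and spice (435,274). The cup is at about (265,198) and the glass at (520,255). The side view shows the same order.

```bash
cat > h.py <<'E'
import cv2,numpy as np
from workcell import *
def ray(c,uv,z):
    K=np.array([[c["fx"],0,c["cx"]],[0,c["fy"],c["cy"]],[0,0,1.]])
    R=cv2.Rodrigues(c["rvec"])[0];C=-R.T@np.ravel(c["tvec"])
    uv=np.atleast_2d(uv).astype(float)
    d=(np.c_[uv,np.ones(len(uv))]@np.linalg.inv(K).T)@R
    return (C+d*((z-C[2])/d[:,2:]))[:,:2]
def proj(c,p):
    K=np.array([[c["fx"],0,c["cx"]],[0,c["fy"],c["cy"]],[0,0,1.]])
    return cv2.projectPoints(np.atleast_2d(p).astype(float),c["rvec"],c["tvec"],K,None)[0][:,0]
E
python3 - <<'E'
from h import *
c=read_camera("top");im=c["img"];s=read_camera("side")["img"]
a=cv2.resize(im[244:316,115:295],None,fx=4,fy=4,interpolation=cv2.INTER_CUBIC)
b=cv2.resize(im[244:316,295:475],None,fx=4,fy=4,interpolation=cv2.INTER_CUBIC)
cv2.imwrite("pics/t4.png",np.vstack([a,b]))
cv2.imwrite("pics/s3.png",cv2.resize(s[180:440,170:430],None,fx=2.3,fy=2.3,interpolation=cv2.INTER_CUBIC))
hsv=cv2.cvtColor(im,cv2.COLOR_BGR2HSV)
for p in[(135,301),(136,285),(175,281),(213,278),(249,272),(326,287),(340,270),(380,295),(420,262),(305,300),(300,240)]:print(p,hsv[p[1],p[0]])
E
```

```text
(135, 301) [ 18  85 185]
(136, 285) [ 30   8 223]
(175, 281) [100   8 199]
(213, 278) [ 30   4 184]
(249, 272) [ 11  73 101]
(326, 287) [ 11  75 102]
(340, 270) [ 13  98 179]
(380, 295) [ 14 103 176]
(420, 262) [ 13  79 185]
(305, 300) [ 16  23 142]
(300, 240) [ 30   9 206]
```

View pics/t4.png

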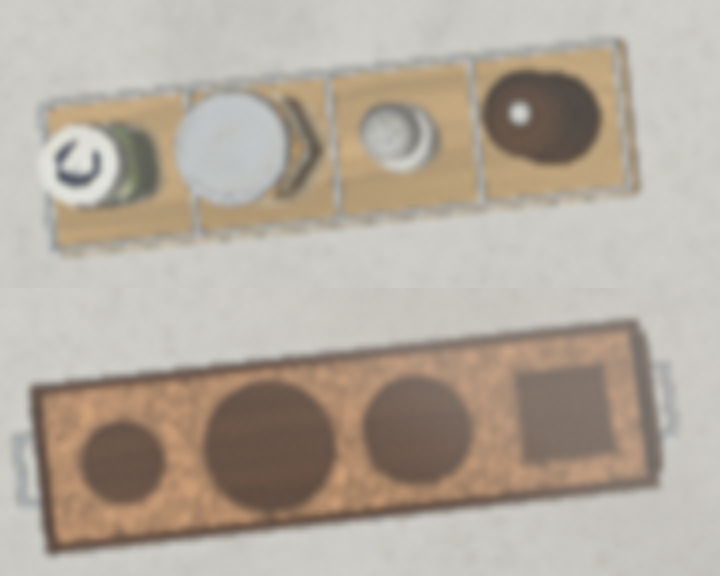

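View pics/s3.png

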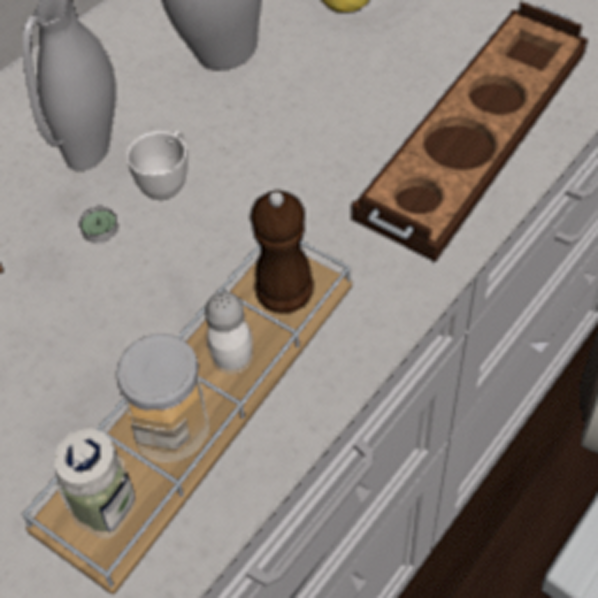

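The crops show the caps clearly from above: spice (135,285), honey (173,281), salt (213,278) and the mill knob (245,272). The four dark wells stand out well. The order in both rows is confirmed.

```bash
python3 - <<'E'
from h import *
t=read_camera("top");s=read_camera("side");im=t["img"];hsv=cv2.cvtColor(im,cv2.COLOR_BGR2HSV)
def blobs(m,amin):
    n,l,st,ce=cv2.connectedComponentsWithStats(m.astype(np.uint8));return [(l==i,ce[i],st[i]) for i in range(1,n) if st[i,4]>=amin]
# caddy: saturated brown, wells inside
roi=np.zeros(im.shape[:2],bool);roi[245:315,298:465]=1
cork=(hsv[...,1]>60)&(hsv[...,2]>135)&roi
hull=cv2.convexHull(np.argwhere(cork)[:,::-1].astype(np.int32))
rect=cv2.minAreaRect(ray(t,hull[:,0],.026).astype(np.float32)*1000);print("cork",rect)
hm=np.zeros(im.shape[:2],np.uint8);cv2.fillPoly(hm,[hull],1)
dark=(hsv[...,2]<140)&(hm>0);W=[]
for m,ce,st in blobs(cv2.morphologyEx(dark.astype(np.uint8),cv2.MORPH_OPEN,np.ones((5,5))),150):
    p=ray(t,ce,.02)[0];W.append(p);print("well",ce.round(1),st[4],p.round(4))
W=np.array(sorted(W,key=lambda p:-p[1]));d=W[0]-W[3];print("caddy yaw",np.degrees(np.arctan2(-d[0],d[1])),np.linalg.norm(d))
roi[:]=0;roi[245:315,115:280]=1
rk=cv2.morphologyEx(((hsv[...,1]>55)&(hsv[...,2]>120)&roi).astype(np.uint8),cv2.MORPH_OPEN,np.ones((3,3)))
h=cv2.convexHull(np.argwhere(rk)[:,::-1].astype(np.int32));print("rack",cv2.minAreaRect(ray(t,h[:,0],.018).astype(np.float32)*1000))
f=lambda U,V,k,x,y:((U+.5)/k-.5+x,(V+.5)/k-.5+y)
T=dict(spice=(f(81,165,4,115,244),.098),honey=(f(231.5,148,4,115,244),.102),salt=(f(391,134,4,115,244),.086),mill=(f(519,113,4,115,244),.148))
S=dict(spice=f(85,456,2.3,170,180),honey=f(157,368,2.3,170,180),salt=f(224,299,2.3,170,180),mill=f(277,198,2.3,170,180))
for k in T: print(k,ray(t,T[k][0],T[k][1]+.018)[0].round(4),ray(s,S[k],T[k][1]+.018)[0].round(4))
E
```

```text
cork ((468.9615478515625, -222.84381103515625), (92.65287017822266, 359.6633605957031), 5.195032596588135)
well [435.6 275.1] 468 [ 0.4797 -0.3583]
well [361.9 283.5] 883 [ 0.4622 -0.1783]
well [398.7 279.4] 581 [ 0.4707 -0.2682]
well [325.2 287.2] 343 [ 0.4547 -0.0888]
caddy yaw 5.302966066045317 0.2707333932422205
rack ((477.0478515625, 220.48587036132812), (84.45146179199219, 345.1526794433594), 5.281641006469727)
spice [0.4666 0.3449] [0.4659 0.3475]
honey [0.4748 0.2581] [0.4751 0.2606]
salt [0.4816 0.1703] [0.4861 0.1706]
mill [0.4903 0.0881] [0.4891 0.0922]
```

```bash
cat >> h.py <<'E'
def go(x,y,z,yaw=None):
    "shift in tool axes (mm) and turn (deg) from measured pose to a world pose"
    s=get_state();from scipy.spatial.transform import Rotation as Ro
    R=Ro.from_euler("xyz",s["tcp_rot"]).as_matrix()
    d=R.T@(np.array([x,y,z])-s["ee_pos"])*1000
    w=0 if yaw is None else -(yaw-np.degrees(s["tcp_rot"][2]))
    print(d.round(1),round((w+180)%360-180,1))
E
python3 -c "
from h import *
go(.4895,.090,.245,95.3)"
python3 -m pendant '497 -524 0 -82;497 -524 0 -82;497 -524 0 -82;497 -524 0 -82;497 -524 0 -82;497 -524 0 -82;497 -524 0 -82;497 -524 0 -82;497 -524 0 -82;497 -524 0 -82;497 -524 0 -82;497 -524 0 -82;497 -524 0 -82;497 -524 0 -82;497 -524 0 -82;497 -524 0 -82' 1
python3 - <<'E'
from h import *
s=get_state();print(s["q"].round(2));go(.4895,.09,.134,95.3)
a=read_camera("side")["img"];cv2.imwrite("pics/s5.png",cv2.resize(a[130:430,170:470],None,fx=2,fy=2))
E
```

```text
[ 4.97e+02 -5.24e+02  3.00e-01] -81.9
t: 2.3
ee_pos: [0.4893, 0.0891, 0.2457]
tcp_rot: [3.141, -0.0, 1.664]
force: [0.4, -0.7, 0.8]
grip_width: 0.0853
grasp_force: 0.0
[ 0.18 -0.04  0.05  1.66 -0.    1.66]
[  0.9   0.2 111.7] 0.0
```

View pics/s5.png

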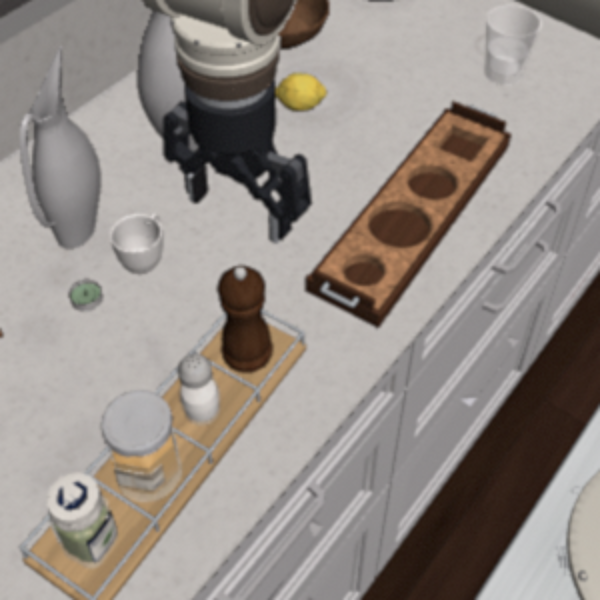

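The gripper is open above the mill (knob at about (240,272) in the crop), with the jaws across the rack and everything upright. Next I descend and grip.

```bash
python3 -m pendant '0 0 60 0;0 0 90 0;0 0 105 0;0 0 112 0;0 0 112 0;0 0 112 0' 1
python3 -m pendant '0 0 0 0;0 0 0 0;0 0 0 0;0 0 0 0;0 0 0 0;0 0 0 0;0 0 0 0;0 0 0 0' 0
python3 -m pendant '0 0 -15 0;0 0 -35 0;0 0 -60 0;0 0 -75 0;0 0 -75 0;0 0 -75 0'
python3 - <<'E'
from h import *
go(.4707,-.2682,.21,95.3)
a=read_camera("side")["img"];cv2.imwrite("pics/s6.png",cv2.resize(a[100:400,170:470],None,fx=2,fy=2))
E
```

```text
t: 3.1
ee_pos: [0.4901, 0.0899, 0.1345]
tcp_rot: [3.14, -0.0, 1.665]
force: [-0.7, 0.4, 1.0]
grip_width: 0.0849
grasp_force: 0.0
t: 4.1
ee_pos: [0.4899, 0.0899, 0.1342]
tcp_rot: [3.14, -0.0, 1.665]
force: [-0.7, -0.2, 5.1]
grip_width: 0.0457
grasp_force: 60.7
t: 4.85
ee_pos: [0.4893, 0.0898, 0.2074]
tcp_rot: [-3.14, 0.0, 1.665]
force: [-0.0, 0.2, -2.9]
grip_width: 0.0456
grasp_force: 61.7
[-354.7  -52.1   -2.5] 0.1
```

View pics/s6.png

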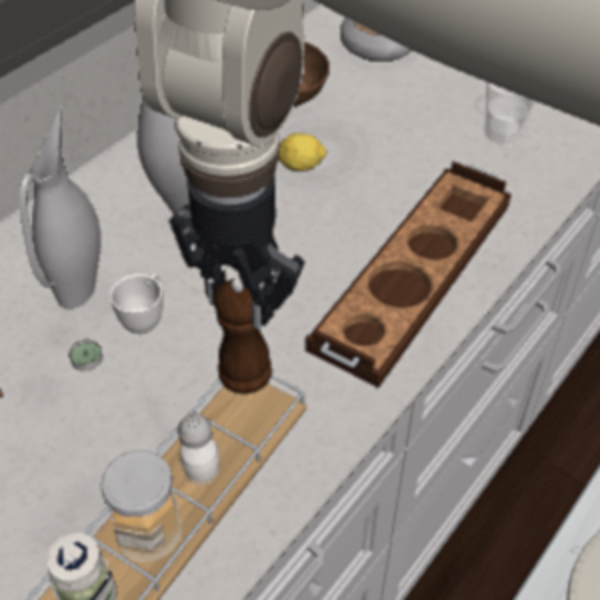

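The mill is lifted and hanging upright, its foot clear of the rail at about (245,385). Next I carry it over its well.

```bash
python3 -m pendant '-50 -8 0 0;-110 -16 0 0;-170 -25 0 0;-230 -34 0 0;-290 -43 0 0;-335 -49 0 0;-355 -52 0 0;-355 -52 0 0;-355 -52 0 0'
python3 - <<'E'
from h import *
s=get_state();print(s["ee_pos"],s["grip_width"]);go(.4707,-.2682,.134,95.3)
c=read_camera("side");a=c["img"]
p=proj(c,[[.4707,-.2682,.083],[.4707,-.2682,.026]]);print(p)
x,y=p[0].astype(int);x-=70;y-=90
cv2.imwrite("pics/s7.png",cv2.resize(a[y:y+150,x:x+150],None,fx=4,fy=4,interpolation=cv2.INTER_CUBIC));print(x,y)
E
```

```text
t: 6.02
ee_pos: [0.4712, -0.2675, 0.208]
tcp_rot: [-3.141, -0.001, 1.666]
force: [0.3, 0.2, -1.8]
grip_width: 0.0455
grasp_force: 61.9
[ 0.47116421 -0.26747964  0.2080377 ] 0.04553398515248114
[-0.7 -0.5 74. ] 0.1
[[389.38503231 204.14062182]
 [386.92367472 219.93940127]]
319 114
```

View pics/s7.png

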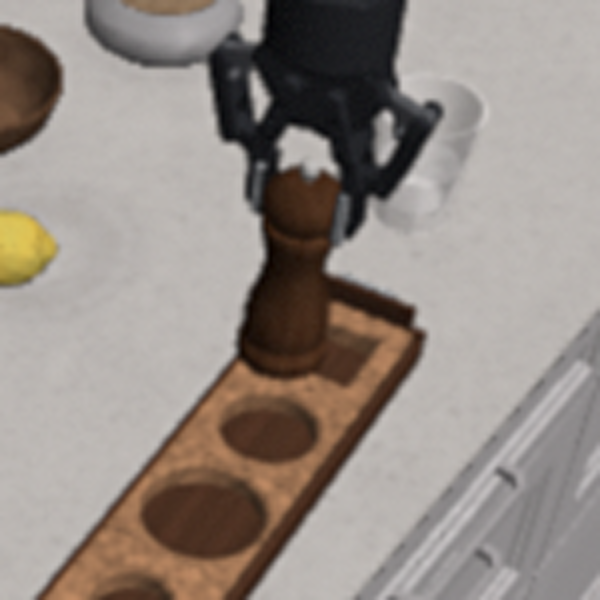

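The mill hangs above its well in the crop: foot edges at x≈241 and 328, bottom at y≈378. The well mouth ellipse is centred near (269,430). I'll compare both with their projections.

```bash
python3 - <<'E'
from h import *
c=read_camera("side");s=get_state();e=s["ee_pos"]
th=np.linspace(0,2*np.pi,60)
def ring(x,y,z,r):
    p=(proj(c,np.c_[x+r*np.cos(th),y+r*np.sin(th),th*0+z])-[319,114]+.5)*4-.5
    print("L,T,R,B",p[:,0].min().round(1),p[:,1].min().round(1),p[:,0].max().round(1),p[:,1].max().round(1))
ring(e[0],e[1],.0917,.029);ring(.4707,-.2682,.026,.036);ring(.4707,-.2682,.026,.033);ring(.4707,-.2682,.023,.033)
for d in([.005,0],[0,.005]):ring(.4707+d[0],-.2682+d[1],.026,.036)
# well outline by darkness in side view
h=cv2.cvtColor(c["img"],cv2.COLOR_BGR2HSV)[...,2]
def well(u,v):
    m=cv2.floodFill(h.copy(),None,(int(u),int(v)),0,12,12,cv2.FLOODFILL_FIXED_RANGE)[3];print((np.array([m[0],m[1],m[0]+m[2],m[1]+m[3]])-[319,114,319,114])*4)
well(319+270/4,114+435/4)
E
```

```text
L,T,R,B 237.3 321.9 328.9 384.0
L,T,R,B 218.7 387.6 327.9 464.6
L,T,R,B 223.2 390.6 323.3 461.2
L,T,R,B 222.8 393.9 322.8 464.4
L,T,R,B 212.4 384.4 321.4 461.1
L,T,R,B 214.5 391.6 323.9 468.9
[220 404 316 460]
```

```bash
python3 -m pendant '1.5 0 20 0;1.5 0 40 0;1.5 0 55 0;1.5 0 65 0;1.5 0 72 0;1.5 0 78 0;1.5 0 81 0;1.5 0 83 0;1.5 0 83 0'
python3 -c "
from h import *
s=get_state();c=read_camera('side');cv2.imwrite('pics/s8.png',cv2.resize(c['img'][114:264,319:469],None,fx=4,fy=4,interpolation=cv2.INTER_CUBIC))"
```

```text
t: 7.25
ee_pos: [0.471, -0.267, 0.1254]
tcp_rot: [3.141, 0.0, 1.665]
force: [-0.3, -0.5, -1.8]
grip_width: 0.0456
grasp_force: 61.9
```

View pics/s8.png

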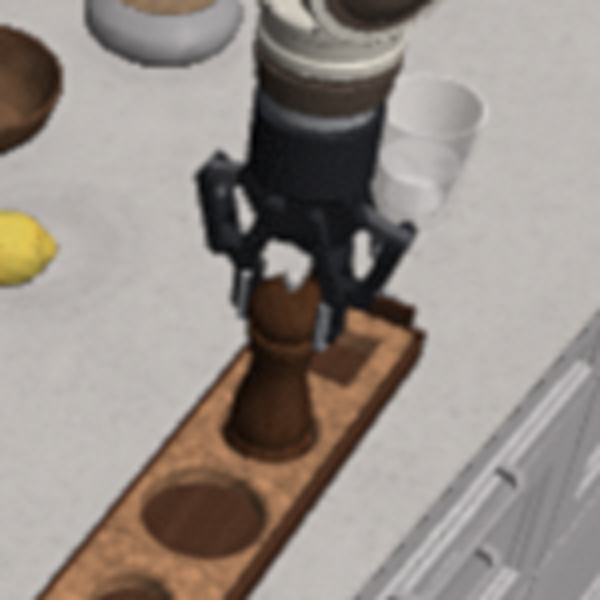

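The mill stands inside its well (foot about (270,440)) and no force is felt. I'll release it and go to the salt.

```bash
python3 -m pendant '0 0 0.5 0;0 0 0.5 0;0 0 0.5 0;0 0 0.5 0;0 0 0 0;0 0 -30 0;0 0 -80 0;0 0 -110 0;0 0 -110 0;0 0 -110 0' 1
python3 -c "
from h import *
go(.483,.1705,.235,95.3)"
```

```text
t: 8.55
ee_pos: [0.4708, -0.2669, 0.2344]
tcp_rot: [-3.141, -0.001, 1.665]
force: [0.0, -0.0, 0.1]
grip_width: 0.0855
grasp_force: 0.0
[ 4.343e+02  5.320e+01 -4.000e-01] 0.1
```

```bash
python3 -m pendant '434 53 0 0;434 53 0 0;434 53 0 0;434 53 0 0;434 53 0 0;434 53 0 0;434 53 0 0;434 53 0 0;434 53 0 0;434 53 60 0;434 53 100 0;434 53 130 0;434 53 140 0;434 53 145 0;434 53 145 0;434 53 145 0' 1
python3 -m pendant '0 0 0 0;0 0 0 0;0 0 0 0;0 0 0 0;0 0 0 0;0 0 0 0;0 0 0 0;0 0 0 0;0 0 0 0' 0
python3 -m pendant '0 0 -15 0;0 0 -35 0;0 0 -60 0;0 0 -75 0;0 0 -75 0;0 0 -75 0'
python3 -c "
from h import *
go(.4547,-.0888,.164,95.3)"
```

```text
t: 10.55
ee_pos: [0.4835, 0.1702, 0.0914]
tcp_rot: [3.14, -0.0, 1.665]
force: [0.2, -0.4, 0.4]
grip_width: 0.0854
grasp_force: 0.0
t: 11.68
ee_pos: [0.4831, 0.1702, 0.0908]
tcp_rot: [3.141, -0.0, 1.665]
force: [-1.8, -0.2, 6.8]
grip_width: 0.0316
grasp_force: 59.4
t: 12.42
ee_pos: [0.4827, 0.17, 0.1644]
tcp_rot: [-3.14, 0.0, 1.665]
force: [-0.5, 0.3, -1.0]
grip_width: 0.0313
grasp_force: 59.2
[-255.   -52.2    0.6] 0.1
```

```bash
python3 -m pendant '-50 -10 0 0;-110 -22 0 0;-170 -34 0 0;-220 -45 0 0;-245 -50 0 0;-254 -52 0 0;-254 -52 0 0;-254 -52 0 0'
python3 - <<'E'
from h import *
go(.4547,-.0888,.0808,95.3)
c=read_camera("side");e=get_state()["ee_pos"];p=proj(c,[[e[0],e[1],.0916],[.4547,-.0888,.026]]);x,y=p[1].astype(int)-[75,90]
th=np.linspace(0,2*np.pi,60)
for a in([e[0],e[1],e[2]-.0908+.018,.0195],[.4547,-.0888,.023,.025]):
    q=(proj(c,np.c_[a[0]+a[3]*np.cos(th),a[1]+a[3]*np.sin(th),th*0+a[2]])-[x,y]+.5)*4-.5;print("L,T,R,B",q.min(0).round(),q.max(0).round())
cv2.imwrite("pics/s9.png",cv2.resize(c["img"][y:y+150,x:x+150],None,fx=4,fy=4,interpolation=cv2.INTER_CUBIC))
E
```

```text
t: 13.42
ee_pos: [0.4551, -0.0868, 0.165]
tcp_rot: [-3.141, -0.0, 1.666]
force: [-0.5, 0.2, -1.1]
grip_width: 0.0315
grasp_force: 59.2
[-2.  -0.6 84.2] 0.2
L,T,R,B [273. 269.] [341. 319.]
L,T,R,B [262. 337.] [344. 401.]
```

View pics/s9.png

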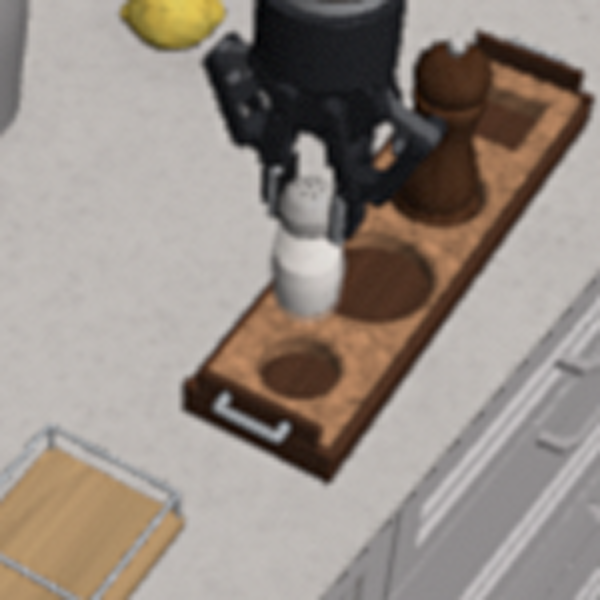

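The salt's foot (275–342, bottom 319) and its well (260–341, 337–401) both match their projections. The mill is seated. I'll lower and release the salt.

```bash
python3 -m pendant '-1 0 20 0;-1 0 40 0;-1 0 55 0;-1 0 65 0;-1 0 72 0;-1 0 78 0;-1 0 81 0;-1 0 83 0;-1 0 83 0'
python3 -m pendant '0 0 0.5 0;0 0 0.5 0;0 0 0.5 0;0 0 0.5 0;0 0 0 0;0 0 -30 0;0 0 -80 0;0 0 -130 0;0 0 -150 0;0 0 -150 0;0 0 -150 0' 1
python3 -c "
from h import *
go(.475,.2595,.235,95.3)"
```

```text
t: 14.6
ee_pos: [0.4552, -0.0887, 0.0824]
tcp_rot: [3.141, 0.0, 1.665]
force: [0.2, -0.9, -1.1]
grip_width: 0.0315
grasp_force: 59.2
t: 15.98
ee_pos: [0.4548, -0.0886, 0.231]
tcp_rot: [-3.14, -0.0, 1.665]
force: [0.3, 0.3, -0.4]
grip_width: 0.0854
grasp_force: 0.0
[344.7  52.8  -3.9] 0.1
```

```bash
python3 -m pendant '345 53 0 0;345 53 0 0;345 53 0 0;345 53 0 0;345 53 0 0;345 53 0 0;345 53 0 0;345 53 0 0;345 53 0 0;345 53 60 0;345 53 95 0;345 53 115 0;345 53 125 0;345 53 128 0;345 53 128 0;345 53 128 0' 1
python3 -m pendant '0 0 0 0;0 0 0 0;0 0 0 0;0 0 0 0;0 0 0 0;0 0 0 0;0 0 0 0' 0
python3 -m pendant '0 0 -15 0;0 0 -35 0;0 0 -60 0;0 0 -90 0;0 0 -115 0;0 0 -115 0;0 0 -115 0'
python3 -c "
from h import *
go(.4622,-.1783,.22,95.3);go(.3722,-.1783,.22,95.3)"
```

```text
t: 17.98
ee_pos: [0.4759, 0.2599, 0.1052]
tcp_rot: [3.14, -0.001, 1.665]
force: [-0.3, -0.4, 0.3]
grip_width: 0.0854
grasp_force: 0.0
t: 18.85
ee_pos: [0.4755, 0.26, 0.1052]
tcp_rot: [3.141, -0.0, 1.665]
force: [-2.1, -1.7, 5.2]
grip_width: 0.0642
grasp_force: 65.4
t: 19.73
ee_pos: [0.4752, 0.2597, 0.2182]
tcp_rot: [-3.14, 0.001, 1.665]
force: [0.1, 0.8, -5.4]
grip_width: 0.0641
grasp_force: 67.7
[-434.8  -54.2   -1.5] 0.1
[-426.3 -143.8   -1.4] 0.1
```

```bash
python3 -m pendant '-40 -5 0 0;-90 -11 0 0;-140 -17 0 0;-190 -24 0 0;-240 -30 0 0;-290 -36 0 0;-340 -42 0 0;-385 -48 0 0;-420 -52 0 0;-434 -54 0 0;-434 -54 0 0;-434 -54 0 0'
python3 - <<'E'
from h import *
go(.4622,-.1783,.0952,95.3)
c=read_camera("side");e=get_state()["ee_pos"];p=proj(c,[.4622,-.1783,.026]);x,y=p[0].astype(int)-[75,95]
th=np.linspace(0,2*np.pi,60)
for a in([e[0],e[1],e[2]-.1052+.018,.035],[e[0],e[1],e[2]-.1052+.018+.1,.033],[.4622,-.1783,.023,.040]):
    q=(proj(c,np.c_[a[0]+a[3]*np.cos(th),a[1]+a[3]*np.sin(th),th*0+a[2]])-[x,y]+.5)*4-.5;print("L,T,R,B",q.min(0).round(),q.max(0).round())
cv2.imwrite("pics/s10.png",cv2.resize(c["img"][y:y+150,x:x+150],None,fx=4,fy=4,interpolation=cv2.INTER_CUBIC))
E
```

```text
t: 21.22
ee_pos: [0.4624, -0.1765, 0.2189]
tcp_rot: [-3.141, -0.001, 1.666]
force: [0.2, 0.7, -4.2]
grip_width: 0.064
grasp_force: 67.8
[ -1.9  -0.3 123.7] 0.1
L,T,R,B [257. 222.] [376. 305.]
L,T,R,B [273.  94.] [393. 171.]
L,T,R,B [240. 339.] [367. 433.]
```

View pics/s10.png

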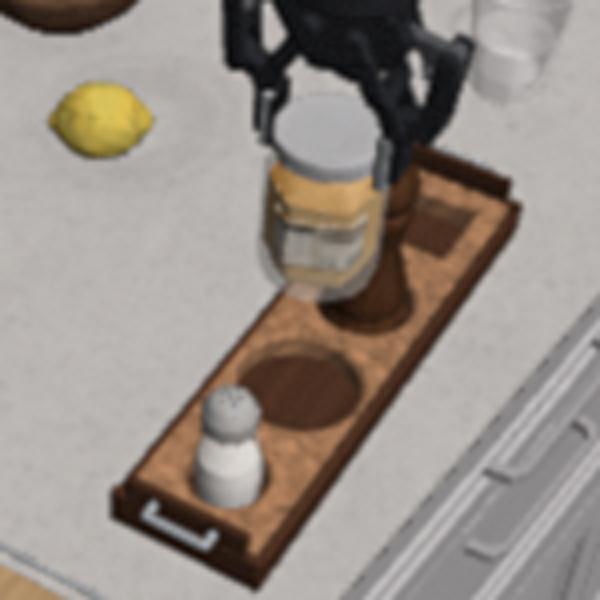

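The honey's foot (257–383, bottom 303) and its well (238–364, 340–432) agree with their projections. Salt and mill stand seated. I'll lower the honey and release.

```bash
python3 -m pendant '0 0 25 0;0 0 50 0;0 0 75 0;0 0 90 0;0 0 101 0;0 0 109 0;0 0 115 0;0 0 119 0;0 0 122 0;0 0 123 0;0 0 123 0'
python3 -m pendant '0 0 0 0;0 0 0 0;0 0 0 0;0 0 0 0;0 0 0 0;0 0 -30 0;0 0 -80 0;0 0 -120 0;0 0 -140 0;0 0 -140 0;0 0 -140 0' 1
python3 - <<'E'
from h import *
go(.466,.346,.235,95.3)
c=read_camera("side");cv2.imwrite("pics/s11.png",cv2.resize(c["img"][180:440,170:430],None,fx=2.3,fy=2.3,interpolation=cv2.INTER_CUBIC))
E
```

```text
t: 22.65
ee_pos: [0.4626, -0.1774, 0.0964]
tcp_rot: [3.141, 0.0, 1.665]
force: [0.1, -0.3, -4.0]
grip_width: 0.0643
grasp_force: 67.9
t: 24.02
ee_pos: [0.4623, -0.1773, 0.2351]
tcp_rot: [-3.14, -0.001, 1.665]
force: [-0.3, 0.2, -0.6]
grip_width: 0.0854
grasp_force: 0.0
[5.206e+02 5.290e+01 4.000e-01] 0.1
```

View pics/s11.png

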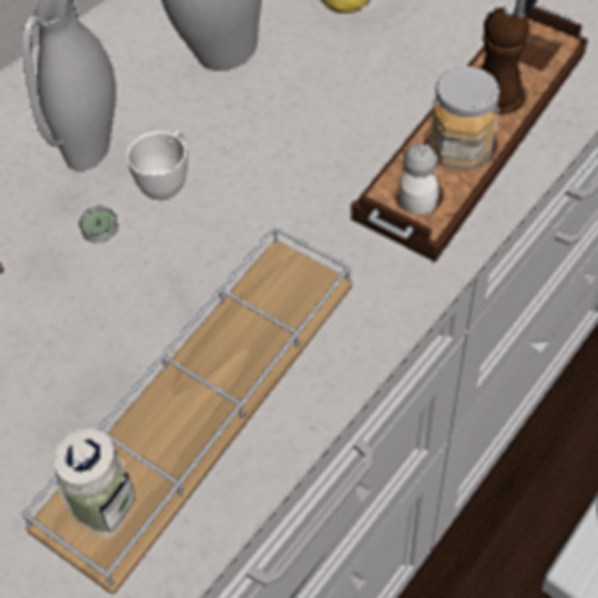

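Honey, salt and mill stand in their wells, and the spice jar is still in the rack with its cap near (85,456). I'll fetch it now.

```bash
python3 -m pendant '520 53 0 0;520 53 0 0;520 53 0 0;520 53 0 0;520 53 0 0;520 53 0 0;520 53 0 0;520 53 0 0;520 53 0 0;520 53 0 0;520 53 0 0;520 53 60 0;520 53 100 0;520 53 122 0;520 53 132 0;520 53 135 0;520 53 135 0;520 53 135 0' 1
python3 - <<'E'
from h import *
c=read_camera("side")
f=lambda U,V:((U+.5)/2.3-.5+170,(V+.5)/2.3-.5+180)
p=ray(c,[f(106,530),f(134,505)],.03);d=p[1]-p[0];print("label angle",np.degrees(np.arctan2(-d[1],d[0])),d)
E
python3 -m pendant '0 0 0 0;0 0 0 0;0 0 0 0;0 0 0 0;0 0 0 0;0 0 0 0;0 0 0 0;0 0 0 0' 0
python3 -m pendant '0 0 -15 0;0 0 -35 0;0 0 -60 0;0 0 -90 0;0 0 -115 0;0 0 -115 0;0 0 -115 0'
python3 -c "
from h import *
go(.37,.25,.22,95.3);go(.37,-.358,.22,95.3);go(.4797,-.358,.22,95.3)"
```

```text
t: 26.32
ee_pos: [0.4668, 0.3455, 0.1023]
tcp_rot: [3.14, -0.001, 1.665]
force: [0.5, 0.5, 0.5]
grip_width: 0.0856
grasp_force: 0.0
label angle 95.38743968720435 [-0.00270021 -0.02863223]
t: 27.38
ee_pos: [0.4666, 0.3455, 0.1017]
tcp_rot: [3.141, -0.0, 1.665]
force: [-0.1, 0.0, 4.7]
grip_width: 0.0442
grasp_force: 61.4
t: 28.25
ee_pos: [0.4662, 0.3451, 0.2152]
tcp_rot: [-3.14, 0.001, 1.665]
force: [-0.6, 0.8, -2.1]
grip_width: 0.0441
grasp_force: 61.3
[ -85.7 -104.7   -4.6] 0.1
[-691.  -161.9   -4.1] 0.1
[-701.3  -52.7   -4.3] 0.1
```

```bash
python3 - <<'E'
from h import *
c=read_camera("side");e=get_state()["ee_pos"];p=proj(c,[e[0],e[1],.165]);x,y=p[0].astype(int)-[45,35];print(x,y,e)
cv2.imwrite("pics/s12.png",cv2.resize(c["img"][y:y+90,x:x+90],None,fx=6.6,fy=6.6,interpolation=cv2.INTER_CUBIC))
E
```

```text
157 328 [0.46603232 0.34503112 0.21486966]
```

View pics/s12.png

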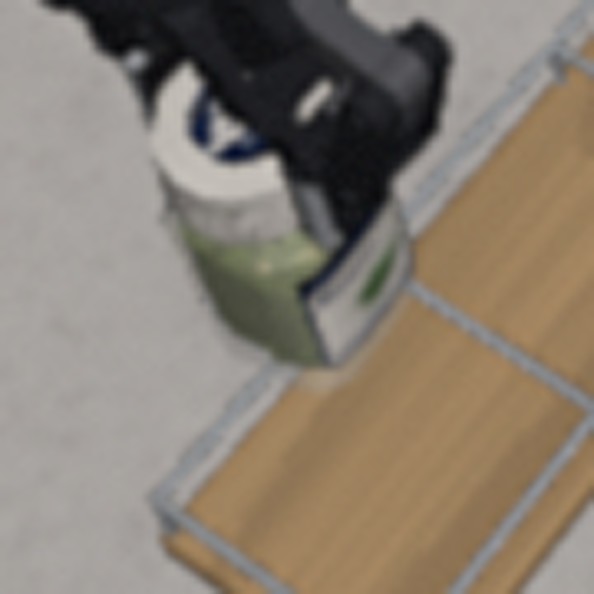

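The jar hangs upright. Its label's bottom edge runs (335,367)→(408,272) and its top edge (303,293)→(392,190), which is good enough for its yaw.

```bash
python3 - <<'E'
from h import *
c=read_camera("side")
f=lambda U,V:((U+.5)/6.6-.5+157,(V+.5)/6.6-.5+328)
for a,b,z in((f(335,367),f(408,272),.145),(f(303,293),f(392,190),.185)):
    p=ray(c,[a,b],z);d=p[0]-p[1];print(p.round(3),"yaw",np.degrees(np.arctan2(-d[0],d[1])))
E
```

```text
[[0.444 0.36 ]
 [0.448 0.33 ]] yaw 8.950263040185776
[[0.444 0.36 ]
 [0.448 0.327]] yaw 6.035809918527656
```

The jar's yaw of about 7° is close to the caddy's 5.3°, so no turn is needed. I'll carry it past the row on the robot's side.

```bash
python3 -m pendant '-20 -35 0 0;-40 -70 0 0;-70 -105 0 0;-120 -110 0 0;-170 -115 0 0;-225 -120 0 0;-280 -125 0 0;-335 -130 0 0;-390 -135 0 0;-445 -140 0 0;-500 -145 0 0;-555 -150 0 0;-610 -155 0 0;-660 -160 0 0;-690 -162 0 0;-690 -162 0 0;-690 -162 0 0'
python3 -c "
from h import *
go(.4797,-.358,.215,95.3)"
```

```text
t: 30.48
ee_pos: [0.3697, -0.3562, 0.2156]
tcp_rot: [-3.141, -0.001, 1.665]
force: [0.2, 0.1, -1.3]
grip_width: 0.0439
grasp_force: 61.8
[-12.2 109.3   0.5] 0.1
```

```bash
python3 -m pendant '-3 30 0 0;-7 65 0 0;-10 95 0 0;-11 109 0 0;-11 109 0 0;-11 109 0 0'
python3 - <<'E'
from h import *
go(.4797,-.358,.0917,95.3)
c=read_camera("side");e=get_state()["ee_pos"];p=proj(c,[.4797,-.358,.026]);x,y=p[0].astype(int)-[75,95]
th=np.linspace(0,2*np.pi,60)
for a in([e[0],e[1],e[2]-.1017+.018,.025],[.4797,-.358,.026,.027*2**.5]):
    q=(proj(c,np.c_[a[0]+a[3]*np.cos(th),a[1]+a[3]*np.sin(th),th*0+a[2]])-[x,y]+.5)*4-.5;print("L,T,R,B",q.min(0).round(),q.max(0).round())
k=np.radians(5.3+np.array([45,135,225,315]));r=.027*2**.5
print("well corners",((proj(c,np.c_[.4797+r*np.cos(k),-.358+r*np.sin(k),k*0+.023])-[x,y]+.5)*4-.5).round().tolist())
cv2.imwrite("pics/s13.png",cv2.resize(c["img"][y:y+150,x:x+150],None,fx=4,fy=4,interpolation=cv2.INTER_CUBIC))
E
```

```text
t: 31.22
ee_pos: [0.4788, -0.3573, 0.2165]
tcp_rot: [-3.141, 0.0, 1.665]
force: [-0.4, -0.5, -1.2]
grip_width: 0.0444
grasp_force: 61.9
[ -0.8   0.9 124.8] 0.1
L,T,R,B [289. 238.] [366. 287.]
L,T,R,B [249. 347.] [360. 422.]
well corners [[251.0, 394.0], [322.0, 424.0], [356.0, 379.0], [286.0, 351.0]]
```

View pics/s13.png

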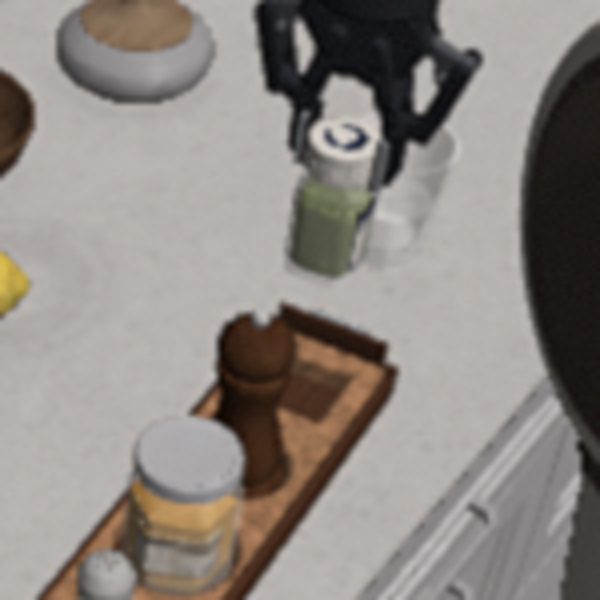

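The jar's foot (287–366) and the square well's visible corners (355,375) and (318,421) match their projections within about 1 px of camera resolution. I'll lower and release it.

```bash
python3 -m pendant '0 0 25 0;0 0 50 0;0 0 75 0;0 0 90 0;0 0 100 0;0 0 107 0;0 0 113 0;0 0 118 0;0 0 121 0;0 0 122.5 0;0 0 123.5 0;0 0 123.5 0'
python3 -m pendant '0 0 0 0;0 0 0 0;0 0 0 0;0 0 0 0;0 0 0 0;0 0 -30 0;0 0 -80 0;0 0 -120 0;0 0 -140 0;0 0 -140 0;0 0 -140 0' 1
python3 -c "
from h import *
go(.36,.1,.235,95.3)"
```

```text
t: 32.78
ee_pos: [0.4795, -0.3576, 0.0929]
tcp_rot: [3.142, 0.0, 1.665]
force: [0.2, -0.5, -1.1]
grip_width: 0.0442
grasp_force: 61.9
t: 34.15
ee_pos: [0.4793, -0.3574, 0.2315]
tcp_rot: [-3.14, -0.001, 1.665]
force: [-0.2, -0.2, -0.7]
grip_width: 0.0855
grasp_force: 0.0
[466.6 -75.8  -3. ] 0.1
```

```bash
python3 -m pendant '467 -76 0 0;467 -76 0 0;467 -76 0 0;467 -76 0 0;467 -76 0 0;467 -76 0 0;467 -76 0 0;467 -76 0 0;467 -76 0 0;467 -76 0 0;467 -76 0 0'
python3 - <<'E'
from h import *
t=read_camera("top")["img"];s=read_camera("side")["img"]
a=cv2.resize(t[235:315,295:485],None,fx=3.5,fy=3.5,interpolation=cv2.INTER_CUBIC);b=cv2.resize(s[160:270,280:470],None,fx=2.8,fy=2.8,interpolation=cv2.INTER_CUBIC)
b=cv2.copyMakeBorder(b,0,0,0,a.shape[1]-b.shape[1],cv2.BORDER_CONSTANT);cv2.imwrite("pics/f.png",np.vstack([a,b]))
E
```

```text
t: 35.52
ee_pos: [0.3601, 0.0994, 0.2323]
tcp_rot: [-3.141, 0.0, 1.663]
force: [-0.2, 0.8, -0.6]
grip_width: 0.0857
grasp_force: 0.0
```

View pics/f.png

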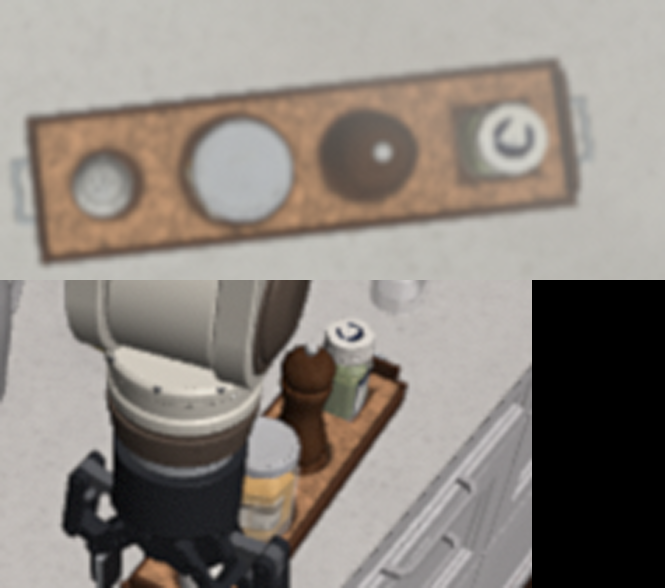

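All four stand in their wells. The cap centres in the upper panel are salt (105,183), honey (241,170), mill knob (383,152) and spice (512,138). I'll do a quick numeric check before handing in.

```bash
python3 - <<'E'
from h import *
c=read_camera("top")
for n,u,v,z,w in(("salt",105,183,.094,(.4547,-.0888)),("honey",241,170,.11,(.4622,-.1783)),("mill",383,152,.156,(.4707,-.2682)),("spice",512,138,.106,(.4797,-.3583))):
    p=ray(c,((u+.5)/3.5-.5+295,(v+.5)/3.5-.5+235),z)[0];print(n,p.round(4),((p-w)*1000).round(1))
E
```

```text
salt [ 0.4548 -0.0878] [0.1 1. ]
honey [ 0.4617 -0.1769] [-0.5  1.4]
mill [ 0.471  -0.2644] [0.3 3.8]
spice [ 0.4797 -0.3555] [-0.   2.8]
```

```bash
python3 -c "
from workcell import *
print(close_job())"
```

```text
the job is handed in; nothing more can be done
None
```

All four condiments stand upright and released in their own wells, within about 4 mm of the well axes in the last top view. The arm never worked near the cup or glass, and the job was handed in at about 36 s; no verdict came back.

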